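Find the sweet dish with the wobbly lid knob and leave it open

TASK

Three alike glass sweet dishes stand in a row on a board, and the wooden ball knob on one of the lids has worked loose. Keeping the lids shut, gently rock the knobs sideways along the row, to the robot's left and then to its right, until you have found the one that wobbles; do not force the firm ones. Then raise that dish's lid by its knob, well open, so that it stays standing open for mending; leave the other two dishes shut and the cups and tongs where they are.

Things in the scene. Friction and masses are not known exactly. Their poses are not given: they have to be found in the camera images.
- board: Wooden board 170 by 480 by 12 mm, origin under its centre, x away from the robot across the row, y along the row to the robot's left, z up. Fixed on it are three alike glass dishes, 120 mm square, 60 mm high, 150 mm apart along y, each with an 8 mm wooden lid. Which dish has the loose knob changes from run to run.
- knob_left (a point): Centre of the 28 mm ball knob (14 mm stem, ball centre 44 mm above the lid's top) on the left dish (larger y), lid shut. A fixed point with the board's axes; it stays when knob or lid moves. The lid's hinge line runs along the board's y, 70 mm from this point in the board's +x and 52 mm below it.
- knob_middle (a point): The same point and axes for the middle dish.
- knob_right (a point): The same point and axes for the right dish (robot's right).
- knob_loose (a joint): Sideways shift of the loose knob on its lid, wherever it stands, in m: 0 centred, plus towards the robot's left along the row. It slides upright in its worn fitting almost freely (under 1 N) between stops at -0.010 and +0.010, and creeps back towards the middle when let go. Moved 3 mm to each side of the middle, it counts as rocked.
- knob_firm_b (a joint): Sideways shift of one of the firm knobs, in m, same sign. It only gives springily: about 2.4 mm per 6 N, and comes back; forcing it past 9 mm (about 22 N) damages it.
- knob_firm_c (a joint): The same for the other firm knob.
- lid_loose (a joint): Opening of the lid that carries the loose knob, in rad: 0 shut, to 1.5. It swings up and away from the robot about the hinge on the dish's far edge; the hinge is stiff, so the lid stays at any angle; about 4 N at the knob lift it. Well open means more than 0.7.
- lid_firm_b (a joint): Opening of the lid with knob_firm_b, same meaning; to stay shut.
- lid_firm_c (a joint): Opening of the lid with knob_firm_c, same meaning; to stay shut.
- cup1_mid (a point): Half-way up a white ceramic cup (76 mm wide, 62 mm high, with a handle) on a 136 mm saucer, to the robot's left of the dishes; leave alone.
- cup2_mid (a point): The same for the other cup and saucer, to the robot's right.
- tongs_mid (a point): Middle of a wooden block (70 by 200 by 30 mm) with steel tongs on it (39 mm high in all), beyond the dishes; leave alone.

How it is judged (in metres and radians):
On the way, in this order (a step that is already met when the one before it is completed fails the run):
1. the loose knob is rocked to the robot's left with its lid shut (value of joint knob_loose above 0.003 m and value of joint lid_loose below 0.06 rad), for 0.05 s.
2. the loose knob is rocked to the robot's right with its lid shut (value of joint knob_loose below -0.003 m and value of joint lid_loose below 0.06 rad), for 0.05 s.
3. the lid with the loose knob is raised more than 0.7 rad (value of joint lid_loose above 0.7 rad), for 0.2 s.
At the end, for the whole second after the job is handed in: The lid with the loose knob stands open by more than 0.7 rad, at rest and let go; the other two lids are shut (under 0.06 rad) (value of joint lid_loose above 0.7 rad and value of joint each of lid_firm_b, lid_firm_c below 0.06 rad and velocity of joint lid_loose between -0.1 and 0.1 rad/s); the robot touches nothing.
It fails at once if a lid with a firm knob is opened (over 0.15 rad) (value of joint any of lid_firm_b, lid_firm_c above 0.15 rad).
It fails at once if a firm knob is forced more than 9 mm aside (value of joint any of knob_firm_b, knob_firm_c above 0.009 m or value of joint any of knob_firm_b, knob_firm_c below -0.009 m).
It fails at once if a cup or the tongs block is shifted by more than 30 mm (distance of any of cup1_mid, cup2_mid, tongs_mid from where it was at the start of the episode above 0.03 m).
It also fails if it takes over 58 s, if anything falls off the work surface, if the arm or the gripper's body presses on something with over 40 N, if the wrist force passes 120 N, or if a joint passes its speed limit or range.

ROBOT

A 6-joint arm with a two-finger parallel gripper is mounted at the origin on the work surface. World frame = base frame: x ahead of the robot, y to its left, z up, the work surface at z = 0. Lengths are in m, angles in degrees, forces in N, time in s.
With the tool pointing down it reaches from about 0.3 to 0.75 m from the base axis. Payload 8.5 kg.
Tool frame: the origin (TCP) lies at the very end of the fingers, on their centre line; the grasp point (between the pads) lies 19 mm behind it; x points along the fingers, y is the direction in which the jaws open and shut, and the axes are right-handed (so a half turn about x gives the same grasp; the last joint's range is limited). The gripper opens to 85 mm and grips with 20 to 120 N. Pads are 22 mm wide; open, the fingers measure 114 mm over their backs; the gripper's body (76 mm by 85 mm) begins 54 mm behind the grasp point. The pads swing forward as they close: fully open they stand 13 mm farther back than shut.
Start: joints at [-85.732, 21.807, 74.336, -0, 83.858, -12.336], TCP at [0.157, -0.527, 0.195] pointing down, gripper open.
Joint ranges: [-178.18, 178.18], [-50.72, 133.34], [12.68, 142.11], [-81.47, 261.47], [9.98, 163.14], [-165.26, 165.26]. Speed limits (degrees/s): [136.94, 136.94, 180, 180, 180, 180].

INTERFACE

Orientations are given as a 3x3 rotation matrix whose columns are the frame's x, y, z axes.
In Python, from rig import sensors, cams, env gives the robot as it stands.
- The arm moves only by the shell command python3 -m crank 'ROWS' [FORCE]. ROWS is a JSON object of lists of equal length, an entry for each row: "hand": the closure in counts, from 0 (fully open) to 255 (shut); "translation": the shift along the tool's x, y, z in m, a list of three; "dr": the turn, a rotation vector about the tool's x, y, z in rad, a list of three. A call has 1 to 5 rows; each row is the pose to reach, as a shift and turn from the pose commanded when the call began, along the tool's axes at that moment; what a row does not reach only later rows make up. A row lasts 1/10 s, in which the tool goes at most 50 mm and 8.59 degrees, less where a joint would pass 70% of its speed; a pose out of reach is approached as far as the arm can. A call with a gripper value outside its range is refused whole. The fingers move at their own pace and stop on an object; FORCE is the grip in N (left out, the last holds). Time passes only in rows, so rows that repeat a pose let the fingers close. It gives the time, the measured TCP pose, the force and the opening at its end, in the units of the state.
- sensors.observe(): the state, without advancing time (a new reading comes with each control period).
- cams.get_image(name): name is "scene" or "top"; returns (picture, depth): 480x640x3 uint8, blue, green, red; 480x640 float32, m along the optical axis (not along the pixel's ray), 0 where there is no reading.
- cams.calibration(name): a dict with "vertical_fov" (degrees; the focal length in pixels is half the picture's height over the tangent of half this angle, whatever the lens; pixels are square), "cx", "cy" (the principal point, pixels), "extrinsics" (4x4, takes a point from camera to world coordinates). Camera axes: x right, y down, z forward; pixel columns grow to the right and rows downward; lengths in m; the calibration is good to about 2 mm. A picture is of the moment at which its call begins. calibration takes no time and is no camera call.
- env.close_job(): hands the job in, once; it reports no verdict.
The state is a dict: "time_s": time; "q": joint angles; "qvel": joint speeds; "joint_efforts": joint torques, N m; "position": TCP position; "tool_rot": TCP orientation; "ft_force": force on the tool from outside, world axes, zero at the start; "wrist_torque": the same for the moment, N m; "grip_width": finger opening in m.
Only numpy, scipy, OpenCV 4.12 (cv2) and the standard library are available. Lean on these libraries where they do the work, as an engineer would, in place of code of your own. Each camera call takes 0.05 s, during which the arm holds its last target. There are 200 camera calls.

## Working session

There is one attempt and no reset: what is moved stays moved. The work goes in short steps, Python scripts to look and compute and a shell command to move; the robot and the scene stay as the last step left them, time stands still between calls to the robot, and variables do not carry over. Pictures are saved under pics/ and viewed, about 8 in all and at most 12, crops included, and the job is handed in when it is done.

```bash
ls; mkdir -p pics; python3 - <<'E'
from rig import sensors,cams,env
import cv2,numpy as np
s=sensors.observe();print(s)
for n in("scene","top"):
    p,d=cams.get_image(n);cv2.imwrite(f"pics/{n}0.png",p);np.save(f"pics/{n}0.npy",d);print(n,cams.calibration(n))
E
```

```text
pics
{'time_s': 0.0, 'q': array([-8.57329044e+01,  2.18421939e+01,  7.43846207e+01, -1.97617011e-04,
        8.38567471e+01, -1.23373649e+01]), 'qvel': array([ 0.0609238 ,  0.05707263, -0.03462106,  0.02427701, -0.02202986,
       -0.02697987]), 'joint_efforts': array([-5.39848479e-04, -4.48461950e+01, -2.31277835e+01, -1.70427106e-04,
        4.79993570e-03,  2.54983900e-05]), 'position': array([ 0.15712632, -0.52672842,  0.19480131]), 'tool_rot': array([[-1.11935398e-04,  2.85763250e-01, -9.58300241e-01],
       [ 1.45412728e-03, -9.58299188e-01, -2.85763106e-01],
       [-9.99998936e-01, -1.42547753e-03, -3.08268537e-04]]), 'ft_force': array([0.43317729, 0.3737552 , 0.11849719]), 'wrist_torque': array([0.02262772, 0.03560458, 0.00579244]), 'grip_width': 0.08556719655757479}
scene {'vertical_fov': 55.64011654393129, 'cx': 316.85097184300565, 'cy': 239.24182647951403, 'extrinsics': array([[ 0.26909965,  0.58239463, -0.76707358,  1.43397751],
       [ 0.96301435, -0.17406882,  0.20567791, -0.20400527],
       [-0.01373788, -0.79405072, -0.60769625,  0.7510862 ],
       [ 0.        ,  0.        ,  0.        ,  1.        ]])}
top {'vertical_fov': 43.17023146545419, 'cx': 318.59529269216796, 'cy': 251.347323481763, 'extrinsics': array([[ 2.30889244e-02, -9.83956405e-01,  1.76908717e-01,
         2.98311760e-01],
       [-9.99729177e-01, -2.32397055e-02,  1.21991873e-03,
         1.45648415e-02],
       [ 2.91095963e-03, -1.76888972e-01, -9.84226507e-01,
         1.74152254e+00],
       [ 0.00000000e+00,  0.00000000e+00,  0.00000000e+00,
         1.00000000e+00]])}
```

View pics/scene0.png

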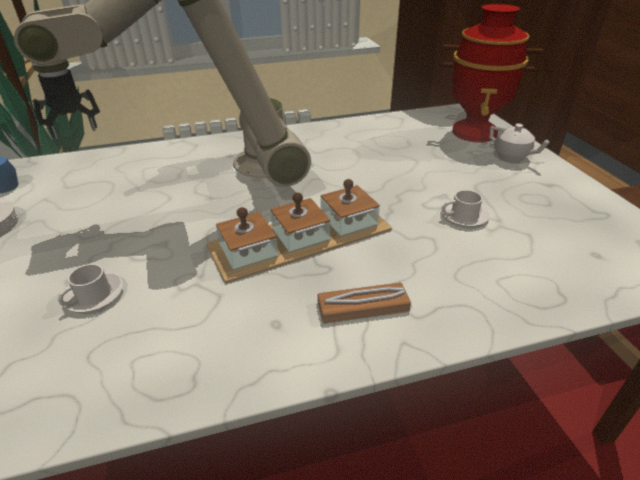

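View pics/top0.png

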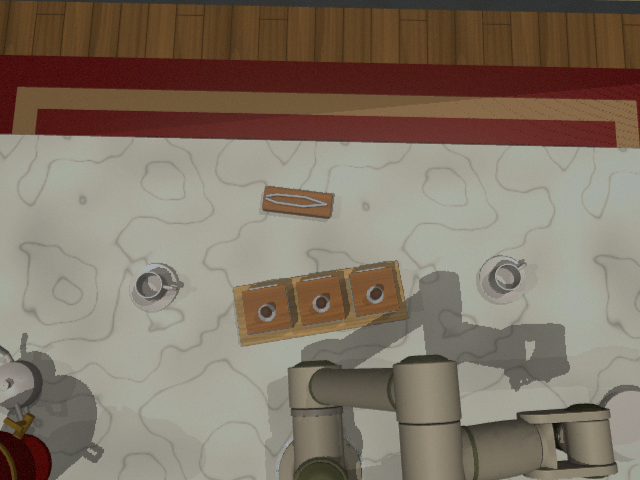

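The scene shows three dishes with ball knobs. In the top view the knobs are near (267,312), (321,302) and (376,293), with left at the left of the picture. The cups are at (155,285) and (505,275), and the tongs at (298,202).

```bash
cat > h.py <<'E'
import numpy as np,cv2
from rig import sensors,cams,env
def cloud(n,d):
    c=cams.calibration(n);f=240/np.tan(np.radians(c["vertical_fov"]/2))
    v,u=np.mgrid[:480,:640]
    P=np.stack([(u-c["cx"])/f*d,(v-c["cy"])/f*d,d,np.ones_like(d)],-1)@c["extrinsics"].T
    P=P[...,:3];P[d==0]=np.nan;return P
def proj(n,p):
    c=cams.calibration(n);f=240/np.tan(np.radians(c["vertical_fov"]/2))
    q=np.linalg.inv(c["extrinsics"])@np.r_[p,1];return q[0]/q[2]*f+c["cx"],q[1]/q[2]*f+c["cy"]
E
python3 - <<'E'
from h import *
for n,cs in(("top",[(267,312),(321,302),(376,293)]),("scene",[(242,214),(297,199),(348,185)])):
    P=cloud(n,np.load(f"pics/{n}0.npy"))
    for u,v in cs:
        Q=P[v-14:v+15,u-14:u+15].reshape(-1,3);k=Q[(Q[:,2]>.112)&(Q[:,2]<.15)]
        c=np.r_[k[:,:2].mean(0),.124]
        from scipy.optimize import least_squares
        r=least_squares(lambda c:np.linalg.norm(k-c,axis=1)-.014,c,loss='soft_l1',f_scale=.002).x if len(k)>5 else c
        print(n,len(k),k[:,2].max() if len(k) else 0,c.round(4),r.round(4))
    # lids top
    m=(P[...,2]>.070)&(P[...,2]<.09)&(P[...,0]>.3)&(P[...,0]<.62)&(abs(P[...,1])<.35)
    Q=P[m];print(n,len(Q),np.nanmedian(Q[:,2]))
    rc=cv2.minAreaRect((Q[:,:2]*1000).astype(np.float32));print(rc)
E
```

```text
top 87 0.14693425399096216 [0.4229 0.1544 0.124 ] [0.4238 0.1556 0.1255]
top 87 0.14579000356879512 [0.4508 0.0079 0.124 ] [0.4515 0.0077 0.1248]
top 89 0.14366988997866015 [ 0.4783 -0.1387  0.124 ] [ 0.4796 -0.1396  0.1265]
top 5532 0.08080410853777786
((464.37530517578125, 9.543014526367188), (126.686767578125, 421.1725158691406), 10.75854206085205)
scene 101 0.1375804319424111 [ 0.4913 -0.1418  0.124 ] [ 0.4842 -0.1408  0.1232]
scene 89 0.13834644086906533 [0.4637 0.0048 0.124 ] [0.4565 0.0067 0.1228]
scene 83 0.13967186454291858 [0.4356 0.1512 0.124 ] [0.4281 0.1538 0.1229]
scene 3959 0.07904066509032182
((420.3681335449219, -0.625518798828125), (231.88665771484375, 421.7951354980469), 10.730165481567383)
```

```bash
cat >> h.py <<'E'
th=np.radians(10.76)
by=np.array([-np.sin(th),np.cos(th),0]);bx=np.array([np.cos(th),np.sin(th),0])
K=dict(l=np.array([.426,.1547,.124]),m=np.array([.454,.007,.124]),r=np.array([.482,-.140,.124]))
RT=np.stack([[0,0,-1.],-by,np.cross([0,0,-1.],-by)],1)
def go(p,R=RT):
    from scipy.spatial.transform import Rotation as Ro
    s=sensors.observe();T=s["tool_rot"]
    print("t",round(s["time_s"],2),"pos",s["position"].round(4),"F board x,y,z",(s["ft_force"]@np.c_[bx,by,[0,0,1]]).round(2),"w",round(s["grip_width"],4))
    print("tr",(T.T@(np.array(p)-s["position"])).round(4),"dr",Ro.from_matrix(T.T@R).as_rotvec().round(4))
E
python3 -m crank '{"hand":[0,0,0,0,0],"translation":[[0,-0.03,-0.04],[0,-0.055,-0.085],[0,-0.08,-0.13],[0,-0.105,-0.17],[0,-0.125,-0.195]],"dr":[[0,0,0],[0,0,0],[0,0,0],[0,0,0],[0,0,0]]}' 20
python3 -c "
from h import *
go(K['r']+[0,0,.056])"
```

```text
time_s: 0.6
position: [0.3098, -0.349, 0.1953]
tool_rot: [[0.0, 0.287, -0.958], [0.001, -0.958, -0.287], [-1.0, -0.001, -0.0]]
ft_force: [1.1, -0.4, 0.5]
grip_width: 0.0854
t 0.6 pos [ 0.3098 -0.349   0.1953] F board x,y,z [ 1.04 -0.63  0.46] w 0.0854
tr [ 0.0155 -0.1507 -0.225 ] dr [ 0.1037 -0.0003  0.0007]
```

```bash
python3 -m crank '{"hand":[0,0,0,0,0],"translation":[[0,-0.025,-0.035],[0,-0.05,-0.075],[0.005,-0.08,-0.115],[0.01,-0.105,-0.155],[0.015,-0.13,-0.195]],"dr":[[0.02,0,0],[0.04,0,0],[0.06,0,0],[0.08,0,0],[0.104,0,0]]}'
python3 -m crank '{"hand":[0,0],"translation":[[0,0,0],[0,0,0]],"dr":[[0,0,0],[0,0,0]]}' >/dev/null
python3 -c "
from h import *
go(K['r']+[0,0,.056])"
```

```text
time_s: 1.1
position: [0.4589, -0.1694, 0.1802]
tool_rot: [[-0.0, 0.184, -0.983], [0.0, -0.983, -0.184], [-1.0, -0.0, 0.0]]
ft_force: [0.8, -0.0, -0.3]
grip_width: 0.0854
t 1.3 pos [ 0.4582 -0.1705  0.18  ] F board x,y,z [-0.26 -0.65  0.47] w 0.0853
tr [ 0.     -0.0255 -0.0291] dr [0.0005 0.0009 0.0005]
```

```bash
python3 -m crank '{"hand":[0,0,0,0,0],"translation":[[0,-0.0255,-0.029],[0.02,-0.0255,-0.029],[0.045,-0.0255,-0.029],[0.075,-0.0255,-0.029],[0.075,-0.0255,-0.029]],"dr":[[0,0,0],[0,0,0],[0,0,0],[0,0,0],[0,0,0]]}'
python3 -m crank '{"hand":[40,80,120,120,120],"translation":[[0,0,0],[0,0,0],[0,0,0],[0,0,0],[0,0,0]],"dr":[[0,0,0],[0,0,0],[0,0,0],[0,0,0],[0,0,0]]}'
python3 -c "
from h import *
go(K['r']+[0,0,-.019])
p,d=cams.get_image('scene');u,v=map(int,proj('scene',K['r']));cv2.imwrite('pics/a.png',cv2.resize(p[v-70:v+70,u-90:u+90],None,fx=4,fy=4))
c=p"
```

```text
time_s: 1.8
position: [0.4795, -0.1411, 0.1027]
tool_rot: [[-0.006, 0.183, -0.983], [0.003, -0.983, -0.183], [-1.0, -0.004, 0.005]]
ft_force: [0.0, 0.2, 1.0]
grip_width: 0.0856
time_s: 2.3
position: [0.482, -0.1409, 0.1059]
tool_rot: [[0.001, 0.185, -0.983], [-0.0, -0.983, -0.185], [-1.0, 0.001, -0.001]]
ft_force: [0.2, 0.2, 1.0]
grip_width: 0.0454
t 2.3 pos [ 0.482  -0.1409  0.1059] F board x,y,z [0.21 0.19 1.02] w 0.0454
tr [ 0.0009 -0.0009 -0.0002] dr [-0.002  -0.0007 -0.0006]
```

View pics/a.png

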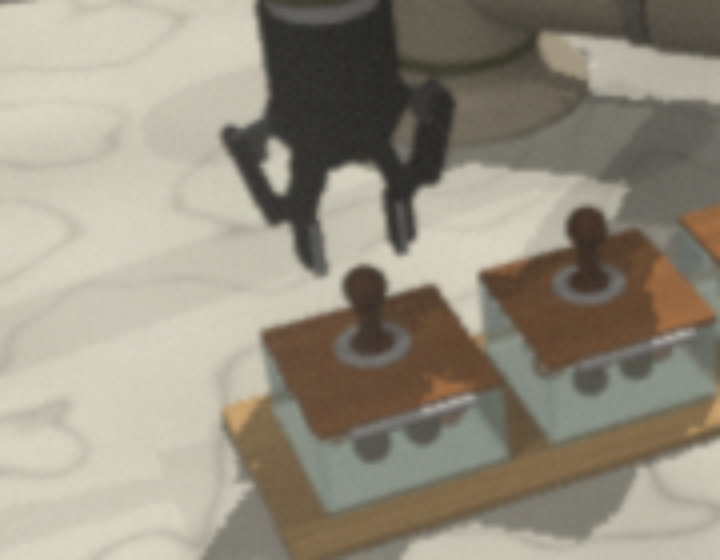

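The ball, at crop (365,287), looks in front of and below the fingertips at (318,265) and (402,245). The tool appears to be nearer the robot than reported, so I'll check against depth.

```bash
python3 - <<'E'
from h import *
s=sensors.observe();print(s['position'],proj('scene',s['position']),proj('scene',K['r']))
u0,v0=map(int,proj('scene',K['r']))
p,d=cams.get_image('scene');cv2.imwrite('pics/b.png',p);P=cloud('scene',d)
for cu,cv in((318,262),(402,240),(312,240),(400,220),(365,287),(330,80)):
    u=u0-90+cu//4;v=v0-70+cv//4;print((u,v),P[v,u].round(4),p[v,u])
pt,dt=cams.get_image('top');u,v=map(int,proj('top',K['r']));cv2.imwrite('pics/bt.png',cv2.resize(pt[v-70:v+70,u-90:u+90],None,fx=4,fy=4))
E
```

```text
[ 0.48192991 -0.14086207  0.10579745] (np.float64(242.13539922343438), np.float64(217.98488809676192)) (np.float64(241.65089357194768), np.float64(211.8878734271058))
(230, 206) [ 0.4995 -0.1666  0.1574] [89 92 95]
(251, 201) [ 0.4888 -0.1146  0.1553] [75 78 81]
(229, 201) [ 0.4964 -0.167   0.1697] [79 85 84]
(251, 196) [ 0.4877 -0.1131  0.1687] [82 86 86]
(242, 212) [ 0.4953 -0.1401  0.1322] [46 59 76]
(233, 161) [ 0.5184 -0.146   0.2832] [44 45 47]
```

View pics/bt.png

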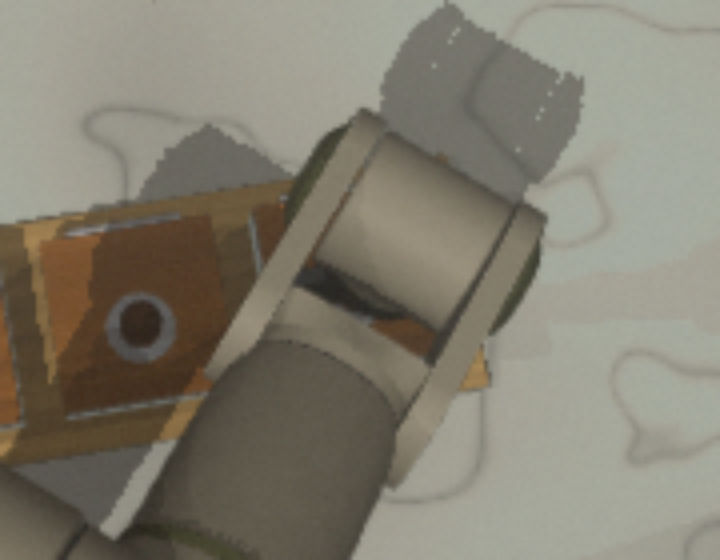

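```bash
python3 - <<'E'
from h import *
print('start TCP proj',proj('scene',[.157,-.527,.195]))
P=cloud('scene',np.load('pics/scene0.npy'))
for u in (45,48,50,90,92,95):
    c=P[100:140,u];print(u,[(100+i,*c[i].round(3)) for i in range(10,40,3)])
print('now')
p,d=cams.get_image('scene');P=cloud('scene',d)
m=(P[...,0]>.44)&(P[...,0]<.56)&(abs(P[...,1]+.14)<.06)&(P[...,2]>.14)&(P[...,2]<.2)
m[210:,:]&=True
Q=P[m];
for lo in np.arange(.13,.2,.01):
    k=(Q[:,2]>lo)&(Q[:,2]<lo+.01);print(lo.round(2),k.sum(),Q[k].min(0).round(3) if k.any() else'',Q[k].max(0).round(3) if k.any() else '')
s=sensors.observe();print(s['time_s'],s['q'].round(2),s['position'],s['grip_width'])
E
```

```text
start TCP proj (np.float64(81.61787442914553), np.float64(149.83709804629763))
45 [(110, np.float64(-0.507), np.float64(-0.773), np.float64(0.088)), (113, np.float64(-0.508), np.float64(-0.777), np.float64(0.075)), (116, np.float64(-1.869), np.float64(-1.186), np.float64(-0.418)), (119, np.float64(0.171), np.float64(-0.582), np.float64(0.296)), (122, np.float64(0.18), np.float64(-0.582), np.float64(0.292)), (125, np.float64(0.183), np.float64(-0.584), np.float64(0.285)), (128, np.float64(-1.844), np.float64(-1.207), np.float64(-0.49)), (131, np.float64(-0.405), np.float64(-0.77), np.float64(0.043)), (134, np.float64(-0.422), np.float64(-0.78), np.float64(0.025)), (137, np.float64(-0.408), np.float64(-0.78), np.float64(0.019))]
48 [(110, np.float64(-0.512), np.float64(-0.764), np.float64(0.085)), (113, np.float64(-0.515), np.float64(-0.769), np.float64(0.072)), (116, np.float64(0.165), np.float64(-0.574), np.float64(0.301)), (119, np.float64(0.183), np.float64(-0.572), np.float64(0.3)), (122, np.float64(0.179), np.float64(-0.575), np.float64(0.291)), (125, np.float64(0.186), np.float6
[... 2662 characters left out ...]
-1.846), np.float64(-0.902), np.float64(-0.531)), (131, np.float64(-1.857), np.float64(-0.911), np.float64(-0.557)), (134, np.float64(-1.86), np.float64(-0.918), np.float64(-0.579)), (137, np.float64(-1.83), np.float64(-0.917), np.float64(-0.589))]
now
0.13 0  
0.14 15 [ 0.474 -0.17   0.144] [ 0.501 -0.107  0.15 ]
0.15 51 [ 0.469 -0.179  0.15 ] [ 0.502 -0.106  0.16 ]
0.16 55 [ 0.473 -0.179  0.16 ] [ 0.502 -0.106  0.17 ]
0.17 50 [ 0.47  -0.179  0.17 ] [ 0.502 -0.107  0.18 ]
0.18 55 [ 0.473 -0.191  0.18 ] [ 0.505 -0.091  0.19 ]
0.19 135 [ 0.462 -0.196  0.19 ] [ 0.508 -0.086  0.2  ]
0.2 0  
2.5 [-29.82  22.17  90.16   0.    67.66  49.52] [ 0.48186126 -0.14077417  0.10550467] 0.04530055289958718
```

View pics/b.png

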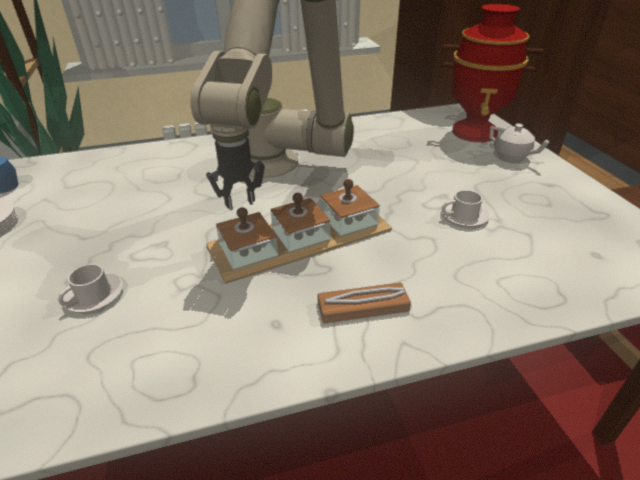

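Two views agree that the tips end at z≈0.145, about 35–40 mm above the reported TCP. Sideways they agree. I'll go down in small steps, watching force and depth.

```bash
cat >> h.py <<'E'
def tip(k='r'):
    s=sensors.observe();c=s['position'];p,d=cams.get_image('scene');P=cloud('scene',d)
    r=P-c;a=r@bx;b=r@by
    g=p.astype(int).max(-1)-p.astype(int).min(-1)<14   # grey gripper, not brown wood
    m=g&(abs(a)<.035)&(abs(b)<.06)&(P[...,2]>.088)&(P[...,2]<.3)
    z=P[...,2]
    for side,n in((b<0,'right'),(b>0,'left')):
        q=z[m&side];lo=np.sort(q)[:6].mean();mm=m&side&(z<lo+.02);print('tip',n,'z',lo.round(4),'a',a[mm].min().round(4),a[mm].max().round(4),'b',b[mm].min().round(4),b[mm].max().round(4),'n',mm.sum())
    return p
E
python3 -c "
from h import *
tip()"
python3 -m crank '{"hand":[120,120,120],"translation":[[0.008,0,0],[0.015,0,0],[0.015,0,0]],"dr":[[0,0,0],[0,0,0],[0,0,0]]}'
python3 -c "
from h import *
tip()"
```

```text
tip right z 0.1489 a -0.0048 0.0144 b -0.0378 -0.0241 n 44
tip left z 0.1481 a -0.0143 0.0163 b 0.02 0.0348 n 49
time_s: 2.85
position: [0.4812, -0.1405, 0.0891]
tool_rot: [[-0.002, 0.185, -0.983], [0.001, -0.983, -0.185], [-1.0, -0.002, 0.002]]
ft_force: [0.2, 0.2, 0.5]
grip_width: 0.0451
tip right z 0.1315 a -0.0016 0.0146 b -0.0377 -0.0242 n 42
tip left z 0.1316 a -0.0046 0.0147 b 0.0205 0.0336 n 45
```

```bash
python3 -m crank '{"hand":[120,120,120,120],"translation":[[0.008,-0.001,0],[0.016,-0.001,0],[0.025,-0.001,0],[0.025,-0.001,0]],"dr":[[0,0,0],[0,0,0],[0,0,0],[0,0,0]]}'
python3 -c "
from h import *
p=tip();u,v=map(int,proj('scene',K['r']));cv2.imwrite('pics/c.png',cv2.resize(p[v-70:v+70,u-90:u+90],None,fx=4,fy=4))"
```

```text
time_s: 3.3
position: [0.4809, -0.1394, 0.064]
tool_rot: [[-0.002, 0.185, -0.983], [0.001, -0.983, -0.185], [-1.0, -0.002, 0.002]]
ft_force: [-0.0, -0.3, 0.5]
grip_width: 0.0447
tip right z 0.1101 a 0.0039 0.0153 b -0.0381 -0.0249 n 41
tip left z 0.1088 a -0.0057 0.017 b 0.0202 0.0339 n 47
```

View pics/c.png

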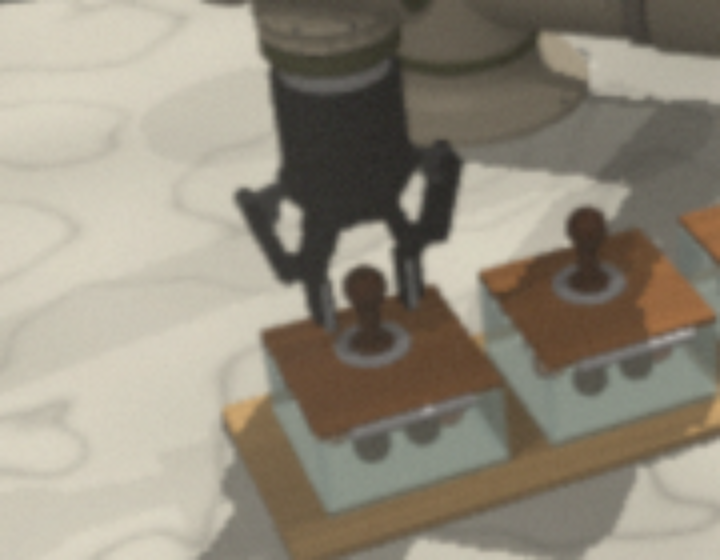

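The ball (365,285) now sits between the tips (325,322) and (412,302). Next: close gently and rock left.

```bash
python3 -m crank '{"hand":[150,170,185,185],"translation":[[0,0,0],[0,0,0],[0,0,0],[0,0,0]],"dr":[[0,0,0],[0,0,0],[0,0,0],[0,0,0]]}' 20
python3 -c "
from h import *
go(K['r'])"
```

```text
time_s: 3.75
position: [0.4818, -0.1399, 0.0658]
tool_rot: [[0.001, 0.185, -0.983], [-0.0, -0.983, -0.185], [-1.0, 0.0, -0.001]]
ft_force: [-0.8, 0.6, 2.8]
grip_width: 0.0268
t 3.75 pos [ 0.4818 -0.1399  0.0658] F board x,y,z [-0.64  0.72  2.84] w 0.0268
tr [-0.0582  0.0002 -0.0002] dr [-0.0021 -0.0006 -0.0004]
```

```bash
python3 -m crank '{"hand":[200,200,200,200,200],"translation":[[0,0,0],[0,-0.002,0],[0,-0.004,0],[0,-0.004,0],[0,-0.004,0]],"dr":[[0,0,0],[0,0,0],[0,0,0],[0,0,0],[0,0,0]]}' 20
python3 -c "
from h import *
go(K['r'])"
```

```text
time_s: 4.25
position: [0.4814, -0.137, 0.0658]
tool_rot: [[0.001, 0.185, -0.983], [-0.002, -0.983, -0.185], [-1.0, 0.003, -0.001]]
ft_force: [-0.4, -6.5, 2.5]
grip_width: 0.0266
t 4.25 pos [ 0.4814 -0.137   0.0658] F board x,y,z [-1.58 -6.3   2.5 ] w 0.0266
tr [-0.0582  0.0032 -0.0001] dr [-0.002  -0.0008 -0.0026]
```

Pushing back at 7 N for 3 mm, the right knob is firm. I'll recentre, release and go to the middle one.

```bash
python3 -m crank '{"hand":[200,120,120,120,120],"translation":[[0,0.004,0],[0,0.004,0],[0,0.004,0],[-0.025,0.004,0],[-0.05,0.004,0]],"dr":[[0,0,0],[0,0,0],[0,0,0],[0,0,0],[0,0,0]]}'
python3 -m crank '{"hand":[120,120,120,120,120],"translation":[[0,-0.04,0],[0,-0.08,0],[0,-0.12,0],[0,-0.15,0],[0,-0.15,0]],"dr":[[0,0,0],[0,0,0],[0,0,0],[0,0,0],[0,0,0]]}'
python3 -c "
from h import *
go(K['m']-[0,0,.058])
tip()"
```

```text
time_s: 4.75
position: [0.481, -0.1392, 0.1153]
tool_rot: [[-0.002, 0.185, -0.983], [0.002, -0.983, -0.185], [-1.0, -0.002, 0.002]]
ft_force: [0.8, -0.5, 0.1]
grip_width: 0.0454
time_s: 5.25
position: [0.4524, 0.0108, 0.1152]
tool_rot: [[-0.002, 0.188, -0.982], [0.001, -0.982, -0.188], [-1.0, -0.002, 0.001]]
ft_force: [0.5, 0.2, -0.7]
grip_width: 0.0451
t 5.25 pos [0.4524 0.0108 0.1152] F board x,y,z [ 0.55  0.1  -0.71] w 0.0451
tr [ 0.0492  0.0041 -0.0009] dr [0.0018 0.0013 0.0015]
tip right z 0.1583 a -0.0021 0.0149 b -0.038 -0.0253 n 46
tip left z 0.1565 a -0.0069 0.0162 b 0.0189 0.0338 n 49
```

```bash
python3 -m crank '{"hand":[120,120,120,120],"translation":[[0,0.002,0],[0.025,0.002,0],[0.05,0.002,0],[0.05,0.002,0]],"dr":[[0,0,0],[0,0,0],[0,0,0],[0,0,0]]}'
python3 -c "
from h import *
go(K['m']-[0,0,.058])"
```

```text
time_s: 5.7
position: [0.4529, 0.0049, 0.0632]
tool_rot: [[-0.005, 0.183, -0.983], [0.001, -0.983, -0.183], [-1.0, -0.002, 0.005]]
ft_force: [-0.4, -0.0, -0.7]
grip_width: 0.0451
t 5.7 pos [0.4529 0.0049 0.0632] F board x,y,z [-0.4   0.07 -0.73] w 0.0451
tr [-0.0028 -0.0019 -0.0014] dr [-0.0037  0.0051  0.0023]
```

```bash
python3 -m crank '{"hand":[150,170,185,200,200],"translation":[[0,-0.002,0],[0,-0.002,0],[0,-0.002,0],[0,-0.002,0],[0,-0.002,0]],"dr":[[0,0,0],[0,0,0],[0,0,0],[0,0,0],[0,0,0]]}'
python3 -m crank '{"hand":[200,200,200,200],"translation":[[0,-0.002,0],[0,-0.004,0],[0,-0.004,0],[0,-0.004,0]],"dr":[[0,0,0],[0,0,0],[0,0,0],[0,0,0]]}' 20
python3 -c "
from h import *
go(K['m'])"
```

```text
time_s: 6.2
position: [0.4546, 0.0074, 0.0664]
tool_rot: [[0.002, 0.185, -0.983], [-0.001, -0.983, -0.185], [-1.0, 0.001, -0.002]]
ft_force: [-0.9, -0.2, 6.0]
grip_width: 0.0263
time_s: 6.6
position: [0.4539, 0.0114, 0.0664]
tool_rot: [[0.002, 0.185, -0.983], [-0.001, -0.983, -0.185], [-1.0, 0.001, -0.002]]
ft_force: [-0.5, 0.6, 7.7]
grip_width: 0.0271
t 6.6 pos [0.4539 0.0114 0.0664] F board x,y,z [-0.42  0.66  7.65] w 0.0271
tr [-0.0576  0.0044  0.0006] dr [-0.0018 -0.0021 -0.001 ]
```

The middle knob moved 4 mm with no side force, so it is the loose one. I'll rock it fully left, then right.

```bash
python3 -m crank '{"hand":[200,200,200,200],"translation":[[0,-0.0015,0],[0,-0.003,0],[0,-0.003,0],[0,-0.003,0]],"dr":[[0,0,0],[0,0,0],[0,0,0],[0,0,0]]}'
python3 -m crank '{"hand":[200,200,200,200,200],"translation":[[0,0.004,0],[0,0.009,0],[0,0.0135,0],[0,0.0135,0],[0,0.0135,0]],"dr":[[0,0,0],[0,0,0],[0,0,0],[0,0,0],[0,0,0]]}'
python3 -c "
from h import *
go(K['m'])"
```

```text
time_s: 7.0
position: [0.4533, 0.0143, 0.0664]
tool_rot: [[0.002, 0.185, -0.983], [-0.001, -0.983, -0.185], [-1.0, 0.001, -0.002]]
ft_force: [-0.3, 0.5, 7.5]
grip_width: 0.0264
time_s: 7.5
position: [0.4558, 0.0009, 0.0664]
tool_rot: [[0.002, 0.185, -0.983], [-0.001, -0.983, -0.185], [-1.0, 0.001, -0.002]]
ft_force: [-0.7, 0.8, 6.4]
grip_width: 0.0264
t 7.5 pos [0.4558 0.0009 0.0664] F board x,y,z [-0.56  0.9   6.36] w 0.0264
tr [-0.0576 -0.0063  0.0006] dr [-0.0021 -0.0021 -0.0011]
```

```bash
python3 -m crank '{"hand":[200,150,140,140,140],"translation":[[0,-0.006,0],[0,-0.006,0],[0,-0.006,0],[0.006,-0.006,0],[0.006,-0.006,0]],"dr":[[0,0,0],[0,0,0],[0,0,0],[0,0,0],[0,0,0]]}'
python3 -m crank '{"hand":[170,185,200,220,220],"translation":[[0,0,0],[0,0,0],[0,0,0],[0,0,0],[0,0,0]],"dr":[[0,0,0],[0,0,0],[0,0,0],[0,0,0],[0,0,0]]}' 40
python3 -c "
from h import *
go(K['m'])"
```

```text
time_s: 8.0
position: [0.4536, 0.0071, 0.0587]
tool_rot: [[-0.001, 0.185, -0.983], [0.0, -0.983, -0.185], [-1.0, -0.001, 0.001]]
ft_force: [0.3, 0.2, 0.4]
grip_width: 0.0386
time_s: 8.5
position: [0.4539, 0.0071, 0.0594]
tool_rot: [[-0.0, 0.185, -0.983], [0.0, -0.983, -0.185], [-1.0, -0.0, 0.0]]
ft_force: [-0.3, -0.4, -2.0]
grip_width: 0.0259
t 8.5 pos [0.4539 0.0071 0.0594] F board x,y,z [-0.4  -0.35 -2.01] w 0.0259
tr [-0.0646  0.0001 -0.0001] dr [-0.002   0.0002  0.0001]
```

```bash
python3 -m crank '{"hand":[220,220,220,220,220],"translation":[[-0.0067,0,-0.0055],[-0.013,0,-0.012],[-0.0184,0,-0.0185],[-0.023,0,-0.0257],[-0.023,0,-0.0257]],"dr":[[0,0,0],[0,0,0],[0,0,0],[0,0,0],[0,0,0]]}' 40
python3 -c "
from h import *
go(K['m'])
p,d=cams.get_image('scene');u,v=map(int,proj('scene',K['m']));cv2.imwrite('pics/d.png',cv2.resize(p[v-70:v+70,u-90:u+90],None,fx=4,fy=4))"
```

```text
time_s: 9.0
position: [0.4806, 0.0119, 0.0834]
tool_rot: [[0.002, 0.185, -0.983], [-0.001, -0.983, -0.185], [-1.0, 0.001, -0.002]]
ft_force: [-1.9, -0.2, 3.4]
grip_width: 0.0256
t 9.0 pos [0.4806 0.0119 0.0834] F board x,y,z [-1.94  0.19  3.41] w 0.0256
tr [-0.0406 -0.0001  0.0269] dr [-0.0016 -0.0019 -0.0009]
```

View pics/d.png

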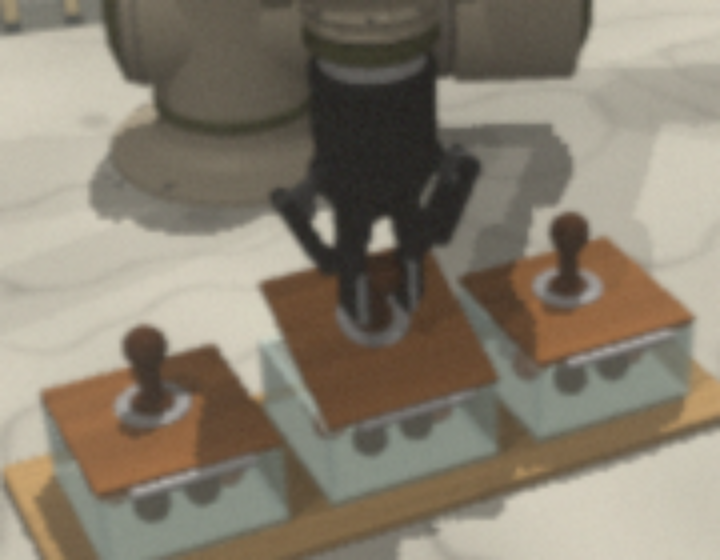

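The middle lid is coming up, its raised edge near (350,270), with the knob in the grip. The neighbours are shut. Continuing along the arc.

```bash
python3 -m crank '{"hand":[220,220,220,220,220],"translation":[[-0.004,0,-0.008],[-0.0073,0,-0.016],[-0.0098,0,-0.0243],[-0.0113,0,-0.033],[-0.012,0,-0.0416]],"dr":[[0,0,0],[0,0,0],[0,0,0],[0,0,0],[0,0,0]]}' 40
python3 -m crank '{"hand":[220,220,220,220],"translation":[[0,0,-0.0086],[0.001,0,-0.0172],[0.001,0,-0.0172],[0.001,0,-0.0172]],"dr":[[0,0,0],[0,0,0],[0,0,0],[0,0,0]]}' 40
python3 -c "
from h import *
go(K['m'])
p,d=cams.get_image('scene');u,v=map(int,proj('scene',K['m']));cv2.imwrite('pics/e.png',cv2.resize(p[v-70:v+70,u-90:u+90],None,fx=4,fy=4))"
```

```text
time_s: 9.55
position: [0.5197, 0.0196, 0.0945]
tool_rot: [[-0.002, 0.185, -0.983], [-0.0, -0.983, -0.185], [-1.0, -0.0, 0.002]]
ft_force: [-4.9, -0.3, 1.1]
grip_width: 0.0263
time_s: 9.95
position: [0.5375, 0.0227, 0.0936]
tool_rot: [[0.001, 0.185, -0.983], [-0.0, -0.983, -0.185], [-1.0, 0.0, -0.001]]
ft_force: [0.2, -0.7, -1.0]
grip_width: 0.0259
t 9.95 pos [0.5375 0.0227 0.0936] F board x,y,z [ 0.05 -0.68 -1.03] w 0.0259
tr [-0.0305  0.      0.0849] dr [-0.0019 -0.0013 -0.0002]
```

View pics/e.png

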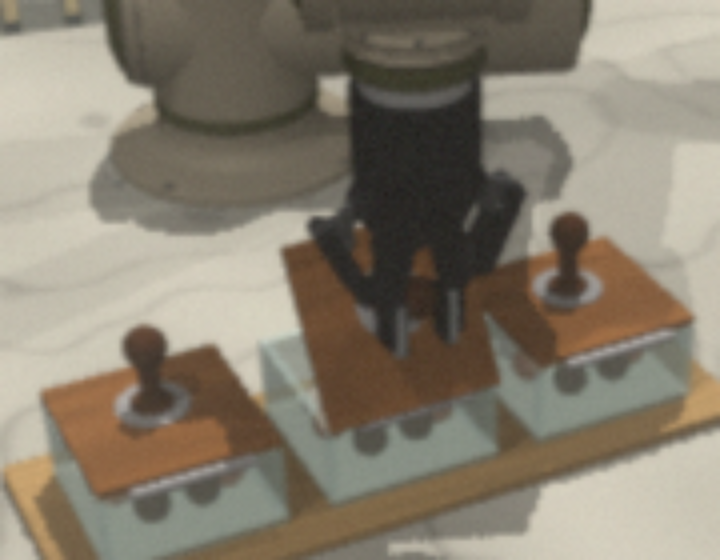

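The ball (≈(425,300)) has slipped out on the robot side of the fingers. The lid stays partly open, so I'll measure it.

```bash
cat >> h.py <<'E'
def lid():
    H=K['m']+.07*bx-[0,0,.052]
    for n in('scene','top'):
        p,d=cams.get_image(n);P=cloud(n,d)-H;a=P@bx;b=P@by;z=P[...,2];p=p.astype(int)
        w=(p[...,2]-p[...,0]>25)&(abs(b)<.056)&(z>.03)&(z<.15)&(a<.03)&(a>-.135)
        r=np.hypot(a,z);ang=np.arctan2(z,-a)
        # lid top plane passes 8 mm off hinge line
        phi=ang-np.arcsin(np.clip(.008/np.maximum(r,.01),0,1))
        f=w&(abs(b)>.03)
        print(n,'lid n',f.sum(),'phi med',np.median(phi[f]).round(3) if f.any() else None,np.percentile(phi[f],[25,75]).round(3) if f.any() else None)
        cv2.imwrite(f'pics/last_{n}.png',p.astype(np.uint8))
E
python3 - <<'E'
from h import *
lid()
E
```

```text
scene lid n 407 phi med 1.01 [0.991 1.034]
top lid n 68 phi med 0.97 [0.956 0.988]
```

The lid is actually at about 1.0 rad (scene 1.01, top 0.97) and still held, with the ball near the rear edge of the pads. Release and go straight up.

```bash
python3 -m crank '{"hand":[190,150,100,100,100],"translation":[[0,0,0],[0,0,0],[0,0,0],[0,0,0],[-0.01,0,0]],"dr":[[0,0,0],[0,0,0],[0,0,0],[0,0,0],[0,0,0]]}'
python3 -m crank '{"hand":[100,100,100,100,100],"translation":[[-0.02,0,0],[-0.05,0,0],[-0.09,0,0],[-0.12,0,0],[-0.15,0,0]],"dr":[[0,0,0],[0,0,0],[0,0,0],[0,0,0],[0,0,0]]}'
python3 -m crank '{"hand":[100,100,100],"translation":[[0,0,0],[0,0,0],[0,0,0]],"dr":[[0,0,0],[0,0,0],[0,0,0]]}'
python3 - <<'E'
from h import *
lid()
p=cv2.imread('pics/last_scene.png');cv2.imwrite('pics/f.png',cv2.resize(p[100:340,60:500],None,fx=1.8,fy=1.8))
E
```

```text
time_s: 10.6
position: [0.5364, 0.0228, 0.1029]
tool_rot: [[-0.002, 0.185, -0.983], [0.0, -0.983, -0.185], [-1.0, -0.001, 0.002]]
ft_force: [0.2, 0.5, 0.1]
grip_width: 0.0518
time_s: 11.1
position: [0.5369, 0.0228, 0.2559]
tool_rot: [[0.002, 0.185, -0.983], [-0.0, -0.983, -0.185], [-1.0, 0.001, -0.001]]
ft_force: [0.4, -0.4, 0.2]
grip_width: 0.052
time_s: 11.4
position: [0.5366, 0.0228, 0.2526]
tool_rot: [[-0.002, 0.185, -0.983], [0.0, -0.983, -0.185], [-1.0, -0.001, 0.002]]
ft_force: [0.6, -0.3, -0.3]
grip_width: 0.0519
scene lid n 685 phi med 1.01 [0.991 1.031]
top lid n 54 phi med 0.973 [0.955 0.99 ]
```

View pics/f.png

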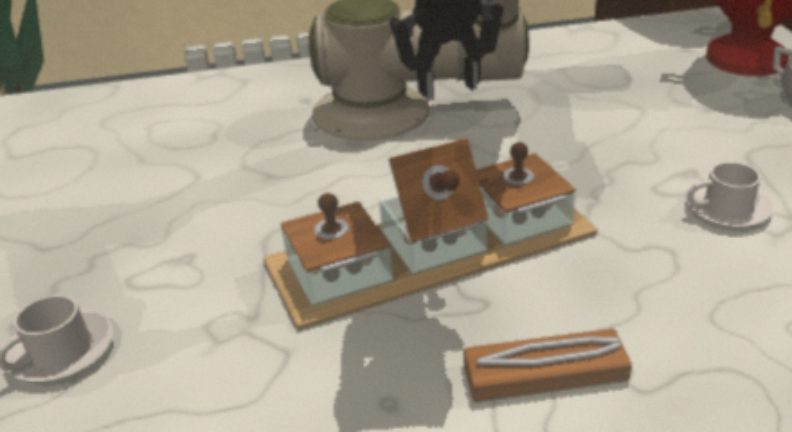

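The middle lid stands open at (437,185), with its knob clear. The other lids are shut, the cups and tongs are where they were, and the gripper is well clear. Handing in.

```bash
python3 -c "
from rig import env
print(env.close_job())"
```

```text
the job is handed in; nothing more can be done
None
```

The loose knob is on the middle dish. I opened that lid to about 1.0 rad, let it go and handed the job in at about 11.5 s; no verdict was reported.

- **Finding it:** The right knob pushed back with about 7 N when moved about 3 mm to the left, so it is firm, and I stopped there. The middle knob moved freely about 7 mm to the left and then about 6 mm to the right of centre, with side force under 1 N and the lid shut. I did not touch the left knob.
- **Opening:** I raised the middle lid by its knob. After letting go, it measured 1.01 rad in the scene camera and 0.97 rad in the top camera, the same as before release.
- **Last picture:** The other two lids are shut, the cups and tongs look undisturbed, and the gripper is well clear with no force on it.

**What disagreed:**
- **Reported tool height:** The fingertips were about 43 mm higher than the reported tool point. I worked from the camera depth instead, and there was no contact 16 mm below the lid's height by the reported value, which confirmed it.
- **Slip in the grip:** The ball shifted about 9 mm towards the rear of the pads near the end of the lift. The lid still reached its angle.

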